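Rock the finished owl off its spring pins and stand it on the cork

ROBOT

A 7-joint arm with a two-finger parallel gripper is mounted at the origin on the work surface. World frame = base frame: x ahead of the robot, y to its left, z up, the work surface at z = 0. Lengths are in m, angles in rad, forces in N, time in s.
With the tool pointing down it reaches from about 0.425 to 0.875 m from the base axis. Payload 9.9 kg.
Tool frame: the origin (TCP) lies at the centre of the arm's flange, where the gripper is bolted on; the fingertips stand 173 mm ahead of it and the grasp point (between the pads) lies 155 mm ahead of it; z points along the fingers, y is the line along which they close (so a half turn about z gives the same grasp; the last joint's range is limited). The gripper opens to 85 mm and grips with 20 to 120 N. Pads are 22 mm wide; open, the fingers measure 114 mm over their backs; the gripper's body (76 mm by 85 mm) begins 54 mm behind the grasp point. The pads swing forward as they close: fully open they stand 13 mm farther back than shut.
Start: joints at [-1.2, 0.576, 0.025, 1.437, -0.015, 1.129, -0.057], TCP at [0.297, 0.606, 0.405] pointing down, gripper open.
Joint ranges: [-2.76, 2.76], [-0.34, 2.15], [-1.52, 1.57], [0.19, 2.46], [-1.09, 4.23], [0.17, 1.99], [-2.82, 2.82]. Speed limits (rad/s): [2.22, 2.22, 3.01, 3.01, 3.14, 3.14, 3.14].

INTERFACE

Orientations are given as a unit quaternion [w, x, y, z].
In Python, from cell import bot gives the robot as it stands.
- The arm moves only by the shell command python3 -m handwheel 'ROWS'. ROWS is JSON, a list of rows, each an object with "xyz": the shift along the tool's x, y, z in units of 100 mm (1.0 is 100 mm), a list of three; "twist": the turn about the tool's z in units of 180 degrees (1.0 is 180 degrees); "gripper": the closure, from -1 (fully open) to 1 (shut). In form: [{"xyz": [x, y, z], "twist": twist, "gripper": gripper}, ...]. A call has 1 to 20 rows; each row is the pose to reach, as a shift and turn from the pose commanded when the call began, along the tool's axes at that moment, turning the shorter way round; what a row does not reach only later rows make up. A row lasts 1/10 s, in which the tool goes at most 50 mm and 8.59 degrees, less where a joint would pass 70% of its speed; a pose out of reach is approached as far as the arm can. A call with a number of a shift or a turn outside -1 to 1 is refused whole. A call with a gripper value outside its range is refused whole. The fingers move at their own pace and stop on an object; the grip force is fixed at half the most. Time passes only in rows, so rows that repeat a pose let the fingers close. It gives the time, the measured TCP pose, the force, the opening and the grip force at its end, in the units of the state.
- bot.get_state(): the state, without advancing time (a new reading comes with each control period).
- bot.snapshot(name): name is "scene" or "top"; returns (picture, depth): 400x640x3 uint8, red, green, blue; 400x640 float32, m along the optical axis (not along the pixel's ray), 0 where there is no reading.
- bot.get_calibration(name): a dict with "fx", "fy", "cx", "cy" (pixels), "k1" (the pictures are not rectified: a ray, as slopes to the right and down, at radius r is drawn at 1 + k1 r^2 times it, then the intrinsics apply), "origin" and "attitude" of the camera in the world. Camera axes: x right, y down, z forward; pixel columns grow to the right and rows downward; lengths in m; the calibration is good to about 2 mm. A picture is of the moment at which its call begins. get_calibration takes no time and is no camera call.
- bot.job_done(): hands the job in; it is judged then, once.
The state is a dict: "time": time; "q": joint angles; "dq": joint speeds; "joint_torque": joint torques, N m; "position": TCP position; "ee_rot": TCP orientation; "ft_force": force on the tool from outside, world axes, zero at the start; "wrist_torque": the same for the moment, N m; "opening": opening from 0.0 (shut) to 1.0 (fully open); "gripper_force": force on a finger pad.
Only numpy, scipy, OpenCV 4.12 (cv2) and the standard library are available. Lean on these libraries where they do the work, as an engineer would, in place of code of your own. Each camera call takes 0.05 s, during which the arm holds its last target. There are 200 camera calls.

TASK

Take hold of the carved wooden owl and rock it gently side to side, only some degrees each way (never leaning it more than about 10 degrees), until it has worked up free of the two tight spring pins in its foot, without pulling the loose iron plate up off its rubber rest. Then set it down gently, upright in the middle of the cork-topped display stand and square with it, let go, and leave the tools and other things on the bench undisturbed.

Things in the scene. Friction and masses are not known exactly. Their poses are not given: they have to be found in the camera images.
- owl: Carved pale wooden owl, about 0.32 kg. Origin: centre of the flat underside of its foot; z up, x out of its face (with round eyes), y along the foot's long side. Foot 56 (x) x 96 (y) x 30 high. In the underside two pockets at y = +30 and -30, each 12 (x) x 14 (y) x 22 deep, at the start fully on the two pins, the foot flat on the plate.
- owl_grip (a point): Middle of the owl's upper body, 105 above its underside, a good place to grip. The body is 38 (x) x 42 (y) with flat upright sides from height 30 to 128; ear tufts up to 138. Thin wing carvings stand out 2 mm on the y sides at heights 40 to 80, eye discs and beak up to 5 mm on the face. Axes as the owl's.
- jig_top (a point): Centre of the top face of the iron plate, between the pins, 19 above the bench; axes start parallel to the owl's, whose origin starts here. Plate 120 (x) x 160 (y) x 15, dark iron, lying on a 4 mm rubber rest between two wooden bench dogs. A straight pull on the owl (about 32 N) lifts the plate instead of freeing the owl.
- pin_left (a point): Foot of the brass split spring pin at y = +30 from jig_top, on the plate's top. 16 high, 6 wide (y); its leaves press outwards along x on the pocket walls and hold the owl by about 16 N of friction (14 to 18) along all its height. 4 mm of play either way along y lets the owl rock about its x axis; it stays where it has been worked up to.
- pin_right (a point): Foot of the like pin at y = -30 from jig_top. Turning the owl about its x axis with one pin's foot as the pivot slides only the other pin's pocket up; then the other way about.
- plate (a joint): How far the iron plate has been pulled up off its rubber rest, in m: 0 lying down (as it must stay; readings under 2 mm are noise), 0.02 at most. It weighs 2.1 kg and is held down only by this weight; the dogs keep it from sliding or tipping.
- stand: Fixed display stand, dark wood block 120 (x) x 160 (y) x 30 high with a cork top, 114 x 154; origin under its centre, top at height 30. The owl's y belongs along the stand's y; it may face either way.
- gouge_a: wood-carving gouge lying on the bench, pale handle and steel blade, 232 long, 27 high; origin under its middle, x to the blade. Bystander.
- gouge_b: a like gouge. Bystander.
- gouge_c: a like gouge. Bystander.
- mallet: small carver's mallet lying down, brass head 50 x 75 x 40, wooden handle, 210 long; origin under its middle, x to the head. Bystander.
- brush: flat brush lying down, 190 long, 20 high; origin under its middle, x to the bristles. Bystander.
- wax_tin: green round tin, 72 across, 40 high; origin under its centre. Bystander.
- sanding_block: brick-red sanding block 65 x 110 x 35; origin under its centre. Bystander.
- blank: roughed-out block of pale wood 60 x 60 x 80; origin under its centre. Bystander.
Mind the look-alikes: they are no part of the job. Leave any red look-alike of the owl alone. Of the things that look like the stand, take the one that is nearest to the robot's base at the start.

How it is judged:
On the way, in this order (a step that is already met when the one before it is completed fails the run):
1. the owl is rocked over by at least about 2.5 degrees while still on its pins (angle between owl's own z axis and vertical above 0.045 rad and z of owl in the frame of jig_top below 0.015 m), for 0.05 s.
2. the owl has risen clear of both pins, the plate still on its rest (z of owl in the frame of jig_top above 0.025 m and value of joint plate below 0.004 m), for 0.05 s.
At the end, for the whole second after the job is handed in: The owl stands upright (within 3 degrees) and still on the cork, its foot's centre within 25 mm of the stand's centre along each of the stand's sides and square with it within 11 degrees, facing either way, let go of; the iron plate lies on its rest (within 4 mm) (x of owl in the frame of stand between -0.025 and 0.025 m and y of owl in the frame of stand between -0.025 and 0.025 m and z of owl in the frame of stand between 0.027 and 0.033 m and angle between owl's own z axis and vertical below 0.06 rad and angle between the y axis of owl and the y axis of stand, either way round below 0.2 rad and linear speed of owl below 0.02 m/s and contact force between the fingers and owl below 0.1 N and value of joint plate below 0.004 m); the robot touches nothing.
It fails at once if the iron plate is pulled more than 4 mm up off its rest (value of joint plate above 0.004 m).
It fails at once if the owl is leaned more than 11.5 degrees while on its pins (angle between owl's own z axis and vertical above 0.2 rad and z of owl in the frame of jig_top below 0.016 m and horizontal distance between owl and jig_top below 0.03 m).
It fails at once if the owl is dropped or slammed onto the stand (over 60 N) (contact force between owl and stand above 60 N).
It fails at once if the owl is let go in the air, more than 10 mm above the cork (height (world z) of owl above 0.04 m and horizontal distance between owl and jig_top above 0.05 m and contact force between the fingers and owl below 0.3 N).
It fails at once if a tool or other bystander is moved more than 30 mm (distance of any of gouge_a, gouge_b, gouge_c, mallet, brush, wax_tin, sanding_block, blank from where it was at the start of the episode above 0.03 m).
It also fails if it takes over 64 s, if anything falls off the work surface, if the arm or the gripper's body presses on something with over 40 N, if the wrist force passes 120 N, or if a joint passes its speed limit or range.

## Working session

There is one attempt and no reset: what is moved stays moved. The work goes in short steps, Python scripts to look and compute and a shell command to move; the robot and the scene stay as the last step left them, time stands still between calls to the robot, and variables do not carry over. Pictures are saved under pics/ and viewed, at most 10 in all, crops included, and the job is handed in when it is done.

```bash
ls; mkdir -p pics; cat > h.py <<'E'
import numpy as np, cv2
from cell import bot
from scipy.spatial.transform import Rotation as R
def cal(n):
    c=bot.get_calibration(n); a=np.array(c["attitude"],float)
    M=a if a.shape==(3,3) else R.from_quat(a,scalar_first=True).as_matrix()
    return c,M
def cloud(n,d):
    c,M=cal(n); h,w=d.shape
    u,v=np.meshgrid(np.arange(w),np.arange(h))
    x=(u-c["cx"])/c["fx"]; y=(v-c["cy"])/c["fy"]; xd,yd=x.copy(),y.copy()
    for _ in range(8):
        s=1+c["k1"]*(x*x+y*y); x,y=xd/s,yd/s
    P=np.stack([x*d,y*d,d],-1)@M.T+np.array(c["origin"])
    P[d<=0]=np.nan
    return P
E
python3 - <<'E'
from h import *
print(bot.get_state())
for n in("scene","top"):
    p,d=bot.snapshot(n); np.savez(n+"0.npz",p=p,d=d); cv2.imwrite(f"pics/{n}0.png",p[...,::-1]); print(bot.get_calibration(n))
E
```

```text
pics
{'time': 0.0, 'q': array([-1.19980324,  0.57650917,  0.02485393,  1.43792786, -0.01502506,
        1.12899577, -0.05650604]), 'dq': array([-6.59833211e-04, -9.29937934e-05,  1.30881663e-03, -1.03044964e-03,
       -7.22424156e-04, -4.52128843e-04, -8.73117585e-04]), 'joint_torque': array([-1.44612757e-03, -7.65767455e+01,  2.25034006e+00, -2.85965377e+01,
        1.54478982e-02,  1.25947525e-02, -3.28089300e-05]), 'position': array([0.29641718, 0.60623858, 0.40385105]), 'ee_rot': array([-1.52948333e-04,  2.25437490e-01,  9.74257283e-01, -8.13540427e-04]), 'ft_force': array([-0.1417497 , -0.37600898, -0.79796626]), 'wrist_torque': array([ 0.01660848,  0.0524659 , -0.00247276]), 'gripper_force': 0.0, 'opening': 0.9992259583601515}
{'fx': 408.7783556922826, 'fy': 408.7783556922826, 'cx': 320.16652773943173, 'cy': 207.7459625622182, 'k1': -0.05290674093404105, 'origin': array([ 1.46005216, -0.28959826,  1.20126776]), 'attitude': array([-0.29878344,  0.77801474,  0.51343654, -0.20446135])}
{'fx': 381.0481865416198, 'fy': 381.0481865416198, 'cx': 325.2237853261968, 'cy': 204.5891880930101, 'k1': 0.025701157395073792, 'origin': array([0.36027007, 0.06321659, 1.21281958]), 'attitude': array([ 0.05875318, -0.69650331,  0.71367698, -0.04578621])}
```

View pics/scene0.png

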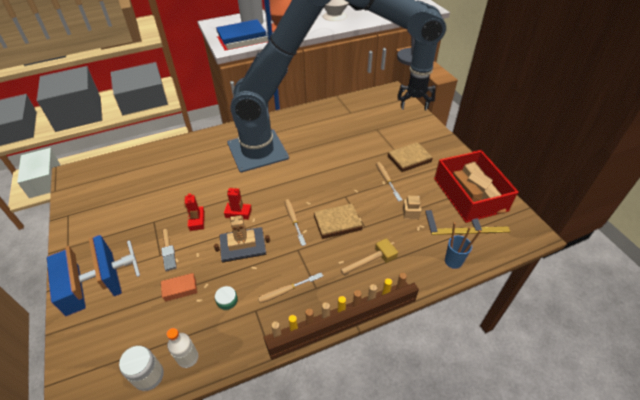

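View pics/top0.png

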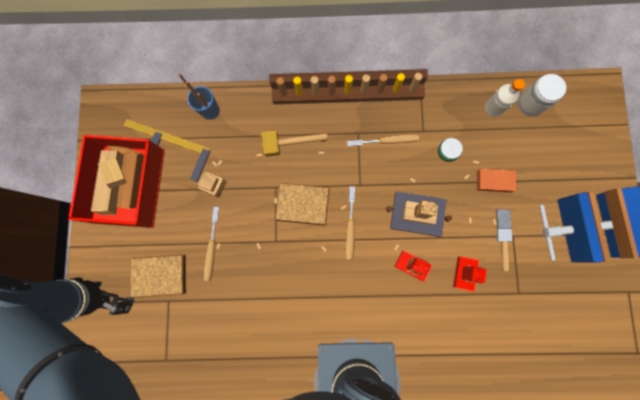

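The pale owl is at top (425,211), on the dark plate at (419,214). The red look-alikes at (413,265) and (470,273) are to be left alone. There are two cork stands, at (302,204) and (158,276). I'll measure both, plus the owl and the plate.

```bash
python3 - <<'E'
from h import *
z=np.load("top0.npz"); P=cloud("top",z["d"]); p=z["p"]
v,u=np.mgrid[:400,:640]
def rect(m,name):
    q=P[m]; q=q[~np.isnan(q[:,0])]
    r=cv2.minAreaRect(q[:,:2].astype(np.float32)*1000)
    print(name,len(q),"c",np.round(r[0],1),"size",np.round(r[1],1),"ang",round(r[2],1),"z",np.round(np.median(q[:,2]),4),"r",np.hypot(*r[0]))
def box(u0,u1,v0,v1): return (u>u0)&(u<u1)&(v>v0)&(v<v1)
Z=P[...,2]
rect(box(265,340,172,235)&(Z>.02)&(Z<.04),"standA")
rect(box(120,195,245,305)&(Z>.02)&(Z<.04),"standB")
rect(box(380,455,185,245)&(Z>.012)&(Z<.026)&(p.max(-1)<110),"plate")
b=box(380,460,170,245)
rect(b&(Z>.04)&(Z<.055),"foot"); rect(b&(Z>.06)&(Z<.165),"body"); rect(b&(Z>.142),"top"); print(np.nanmax(Z[b]))
rect(b&(Z>.125),"top2")
z2=np.load("scene0.npz"); P2=cloud("scene",z2["d"]); Z2=P2[...,2]
q=P2[205:265,205:280].reshape(-1,3); 
for lo,hi in((.044,.056),(.06,.12),(.12,.144),(.144,.17)):
    s=q[(q[:,2]>lo)&(q[:,2]<hi)]; s=s[np.hypot(s[:,0]-.5,s[:,1]+.13)<.2]
    if len(s)>4: r=cv2.minAreaRect(s[:,:2].astype(np.float32)*1000); print(lo,len(s),r,s.min(0),s.max(0))
cv2.imwrite("pics/crop.png",np.hstack([cv2.resize(z["p"][170:250,375:465,::-1],(395,351),interpolation=3),cv2.resize(z2["p"][205:270,205:280,::-1],(405,351),interpolation=3)]))
E
```

```text
standA 1893 c [543.7 156.1] size [160.2 120.5] ang 82.9 z 0.0304 r 565.6771545349965
standB 2121 c [330.4 605.8] size [122.2 163.6] ang 2.3 z 0.0305 r 690.0727274598069
plate 1108 c [ 502.8 -204.8] size [189.6 116.9] ang 79.5 z 0.0194 r 542.900551739666
foot 302 c [ 503.7 -208.6] size [96.1 56.2] ang 79.2 z 0.0493 r 545.1546718283328
body 330 c [ 505.8 -208.2] size [44.3 42.3] ang 79.6 z 0.1442 r 546.9393703179633
top 187 c [ 504.  -208.9] size [42.1 37.1] ang 82.7 z 0.1477 r 545.5431721242118
0.1600831269173153
top2 233 c [ 505.6 -209.1] size [42.4 42. ] ang 81.0 z 0.1466 r 547.0976172864589
0.044 254 ((441.6308288574219, -198.6217041015625), (96.50078582763672, 186.61196899414062), 79.2867431640625) [ 0.3448022  -0.26110249  0.04401233] [ 0.54121147 -0.15809301  0.05593606]
0.06 166 ((437.3929443359375, -199.38095092773438), (45.94478225708008, 178.3044891357422), 80.52277374267578) [ 0.34578641 -0.2341186   0.06033143] [ 0.5261556  -0.17173293  0.11998591]
0.12 67 ((509.2287902832031, -211.19029235839844), (41.99242401123047, 36.90478515625), 78.62518310546875) [ 0.49521113 -0.23341725  0.12137074] [ 0.52988977 -0.18730835  0.14388806]
0.144 98 ((507.4666442871094, -210.35414123535156), (41.43330383300781, 40.687740325927734), 41.3687629699707) [ 0.48418278 -0.23171639  0.14407725] [ 0.52536761 -0.18894287  0.16106566]
```

View pics/crop.png

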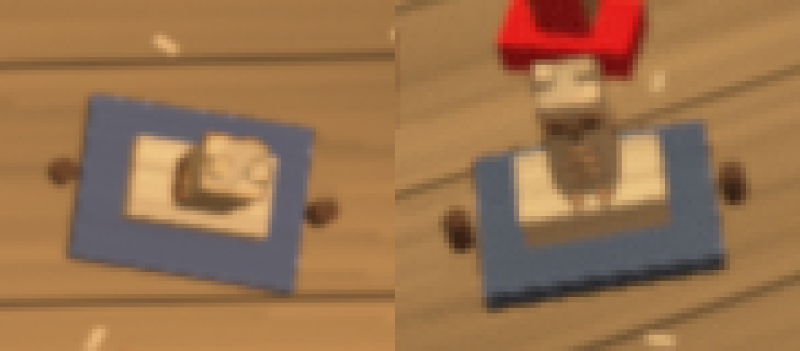

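Choices:
- **Owl:** the pale one on the plate, at (0.5045, -0.2088). Its y axis has a yaw of 79.2° and it faces +x. The foot measures 96x56, which fits the description.
- **Stand:** A at (0.544, 0.156), yaw -7.1°. Its radius is 0.566, against 0.690 for B.

The tool can't tilt. So I'll close the fingers along the owl's x (face and back) and let the owl pivot between the pads as I move along its y.

```bash
cat > t.py <<'E'
import sys
from h import *
# report: error to target (x,y,z of TCP, yaw of tool y) in tool axes, units of moves
s=bot.get_state(); M=R.from_quat(s["ee_rot"],scalar_first=True).as_matrix()
print("t",round(s["time"],2),"pos",np.round(s["position"],4),"F",np.round(s["ft_force"],1),"T",np.round(s["wrist_torque"],2),"open",round(s["opening"],3),"g",round(s["gripper_force"],1),"yaw_y",round(np.degrees(np.arctan2(M[1,1],M[0,1])),2),"tilt",np.round(np.degrees(np.arccos(-M[2,2])),2))
if len(sys.argv)>3:
    t=np.array([float(a) for a in sys.argv[1:4]]); print("shift",np.round((M.T@(t-s["position"]))*10,3))
E
python3 -m handwheel '[{"xyz":[-0.3,0.15,0],"twist":0.04,"gripper":-1},{"xyz":[-0.6,0.3,0],"twist":0.08,"gripper":-1},{"xyz":[-0.9,0.44,0],"twist":0.12,"gripper":-1},{"xyz":[-0.9,0.44,0],"twist":0.4156,"gripper":-1},{"xyz":[-0.9,0.44,0],"twist":0.4156,"gripper":-1},{"xyz":[-0.9,0.44,0],"twist":0.4156,"gripper":-1},{"xyz":[-0.9,0.44,0],"twist":0.4156,"gripper":-1},{"xyz":[-0.9,0.44,0],"twist":0.4156,"gripper":-1},{"xyz":[-0.9,0.44,0],"twist":0.4156,"gripper":-1},{"xyz":[-0.9,0.44,0],"twist":0.4156,"gripper":-1},{"xyz":[-0.9,0.44,0],"twist":0.4156,"gripper":-1}]'
python3 t.py 0.5045 -0.2088 0.405
```

```text
time: 1.2
position: [0.3965, 0.6065, 0.4042]
ee_rot: [0.0, 0.77, 0.638, -0.0]
ft_force: [-0.2, -1.0, -0.5]
opening: 0.998
gripper_force: 0.0
t 1.2 pos [0.3965 0.6065 0.4042] F [-0.2 -1.  -0.5] T [-0.    0.04 -0.  ] open 0.998 g 0.0 yaw_y -10.7 tilt 0.05
shift [-7.810e+00  2.575e+00 -1.000e-03]
```

```bash

python3 -m handwheel '[{"xyz":[-0.3,0.15,0],"twist":0,"gripper":-1},{"xyz":[-0.65,0.3,0],"twist":0,"gripper":-1},{"xyz":[-0.98,0.43,0],"twist":0,"gripper":-1}]' | head -2
python3 -m handwheel '[{"xyz":[-0.33,0.15,0],"twist":0,"gripper":-1},{"xyz":[-0.66,0.3,0],"twist":0,"gripper":-1},{"xyz":[-0.98,0.43,0],"twist":0,"gripper":-1}]' | head -2
python3 -m handwheel '[{"xyz":[-0.33,0.15,0],"twist":0,"gripper":-1},{"xyz":[-0.66,0.3,0],"twist":0,"gripper":-1},{"xyz":[-0.98,0.43,0],"twist":0,"gripper":-1}]' | head -2
python3 -m handwheel '[{"xyz":[-0.33,0.15,0],"twist":0,"gripper":-1},{"xyz":[-0.66,0.3,0],"twist":0,"gripper":-1},{"xyz":[-0.98,0.43,0],"twist":0,"gripper":-1}]' | head -2
python3 -m handwheel '[{"xyz":[-0.33,0.15,0],"twist":0,"gripper":-1},{"xyz":[-0.66,0.3,0],"twist":0,"gripper":-1},{"xyz":[-0.98,0.43,0],"twist":0,"gripper":-1}]' | head -2
python3 -m handwheel '[{"xyz":[-0.33,0.1,0],"twist":0,"gripper":-1},{"xyz":[-0.66,0.2,0],"twist":0,"gripper":-1},{"xyz":[-0.98,0.3,0],"twist":0,"gripper":-1}]' | head -2
python3 -m handwheel '[{"xyz":[-0.33,0,0],"twist":0,"gripper":-1},{"xyz":[-0.66,0.05,0],"twist":0,"gripper":-1},{"xyz":[-0.98,0.1,0],"twist":0,"gripper":-1}]' | head -2
python3 -m handwheel '[{"xyz":[-0.33,0,0],"twist":0,"gripper":-1},{"xyz":[-0.66,0,0],"twist":0,"gripper":-1},{"xyz":[-0.95,0.03,0],"twist":0,"gripper":-1},{"xyz":[-0.95,0.03,0],"twist":0,"gripper":-1},{"xyz":[-0.95,0.03,0],"twist":0,"gripper":-1},{"xyz":[-0.95,0.03,0],"twist":0,"gripper":-1}]' | head -2
python3 t.py 0.5045 -0.2088 0.279
```

```text
time: 1.5
position: [0.4208, 0.5005, 0.4044]
time: 1.8
position: [0.4445, 0.3959, 0.4048]
time: 2.1
position: [0.4682, 0.2916, 0.4049]
time: 2.4
position: [0.4919, 0.1873, 0.4049]
time: 2.7
position: [0.5157, 0.083, 0.4049]
time: 3.0
position: [0.5264, -0.0188, 0.4049]
time: 3.3
position: [0.5174, -0.1169, 0.4049]
time: 3.9
position: [0.5031, -0.2083, 0.4046]
t 3.9 pos [ 0.5031 -0.2083  0.4046] F [ 0.2 -0.3 -0. ] T [-0.01  0.    0.03] open 0.998 g 0.0 yaw_y -10.7 tilt 0.04
shift [-0.003  0.015  1.256]
```

```bash

python3 -m handwheel '[{"xyz":[0,0.01,0.25],"twist":0,"gripper":-1},{"xyz":[0,0.015,0.5],"twist":0,"gripper":-1},{"xyz":[0,0.015,0.7],"twist":0,"gripper":-1},{"xyz":[0,0.015,0.85],"twist":0,"gripper":-1},{"xyz":[0,0.015,0.85],"twist":0,"gripper":-1},{"xyz":[0,0.015,0.85],"twist":0,"gripper":-1}]'
python3 t.py 0.5045 -0.2088 0.279
python3 - <<'E'
from h import *
a,d=bot.snapshot("scene"); b,_=bot.snapshot("top")
cv2.imwrite("pics/c1.png",np.hstack([cv2.resize(a[150:270,190:310,::-1],(400,400),interpolation=3),cv2.resize(b[150:270,360:480,::-1],(400,400),interpolation=3)]))
E
```

```text
time: 4.5
position: [0.5047, -0.2088, 0.32]
ee_rot: [-0.0, 0.77, 0.638, 0.0]
ft_force: [-0.9, -0.6, 0.5]
opening: 1.001
gripper_force: 0.0
t 4.5 pos [ 0.5047 -0.2088  0.32  ] F [-0.9 -0.6  0.5] T [-0.02 -0.03 -0.02] open 1.001 g 0.0 yaw_y -10.76 tilt 0.02
shift [-0.001 -0.001  0.41 ]
```

View pics/c1.png

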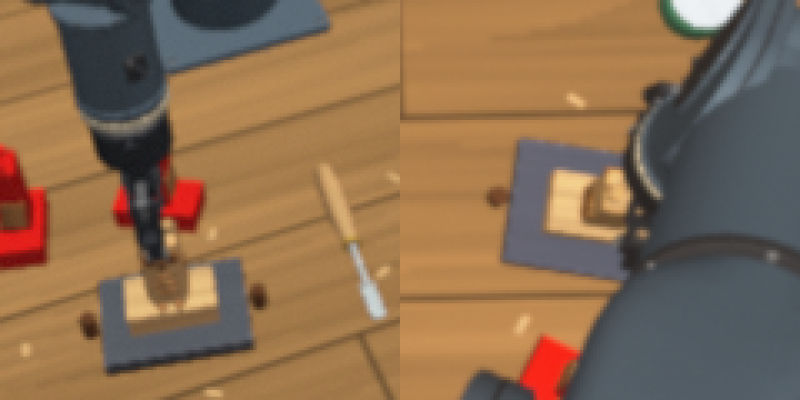

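The front finger stands ahead of the owl's face, centred on it, at about (150,230) in the crop. The red owls are clear. Next I'll lower the last 41 mm and close.

```bash

python3 -m handwheel '[{"xyz":[0,0,0.2],"twist":0,"gripper":-1},{"xyz":[0,0,0.35],"twist":0,"gripper":-1},{"xyz":[0,0,0.41],"twist":0,"gripper":-1},{"xyz":[0,0,0.41],"twist":0,"gripper":-1},{"xyz":[0,0,0.41],"twist":0,"gripper":-0.4},{"xyz":[0,0,0.41],"twist":0,"gripper":1},{"xyz":[0,0,0.41],"twist":0,"gripper":1},{"xyz":[0,0,0.41],"twist":0,"gripper":1},{"xyz":[0,0,0.41],"twist":0,"gripper":1},{"xyz":[0,0,0.41],"twist":0,"gripper":1},{"xyz":[0,0,0.41],"twist":0,"gripper":1},{"xyz":[0,0,0.41],"twist":0,"gripper":1},{"xyz":[0,0,0.41],"twist":0,"gripper":1}]' >/dev/null
python3 t.py 0.5045 -0.2088 0.279
```

```text
t 5.9 pos [ 0.5042 -0.2096  0.2794] F [-1.8  0.8  5.7] T [0.19 0.4  0.08] open 0.438 g 60.3 yaw_y -10.86 tilt 0.03
shift [0.008 0.002 0.004]
```

```bash

python3 -m handwheel '[{"xyz":[0.02,0,-0.005],"twist":0,"gripper":1},{"xyz":[0.04,0,-0.010],"twist":0,"gripper":1},{"xyz":[0.06,0,-0.015],"twist":0,"gripper":1},{"xyz":[0.06,0,-0.015],"twist":0,"gripper":1},{"xyz":[0.06,0,-0.015],"twist":0,"gripper":1}]' >/dev/null
python3 t.py 0.5045 -0.2088 0.279
```

```text
t 6.4 pos [ 0.5045 -0.2066  0.2801] F [ -2.4 -12.6  -7.5] T [-3.04  0.52  0.12] open 0.438 g 62.1 yaw_y -11.03 tilt 0.28
shift [-0.022  0.005  0.011]
```

```bash

python3 -m handwheel '[{"xyz":[0.03,0,-0.0],"twist":0,"gripper":1},{"xyz":[0.06,0,0],"twist":0,"gripper":1},{"xyz":[0.09,0,-0.005],"twist":0,"gripper":1},{"xyz":[0.09,0,-0.005],"twist":0,"gripper":1}]' >/dev/null
python3 t.py 0.5045 -0.2088 0.279
```

```text
t 6.8 pos [ 0.5056 -0.1997  0.2819] F [ -8.6 -18.5   7.4] T [-4.18  1.92  0.14] open 0.436 g 63.9 yaw_y -11.13 tilt 0.44
shift [-0.091  0.006  0.03 ]
```

```bash

cat > tilt.py <<'E'
from h import *
# lean of the owl about its x from the foot's front face/top points in scene view
p,d=bot.snapshot("scene"); P=cloud("scene",d)
c=np.array([.5045,-.2088]); ey=np.array([.187,.982]); ex=np.array([.982,-.187])
q=P.reshape(-1,3); col=p.reshape(-1,3).astype(int)
y=(q[:,:2]-c)@ey; x=(q[:,:2]-c)@ex; z=q[:,2]-.019
m=(abs(y)<.056)&(x>-.02)&(x<.027)&(z>.018)&(z<.075)&(col[:,0]>col[:,2]+25)
m&=(abs(y)>.024)
yy,zz=y[m],z[m]
# foot-top: robust line
A=np.c_[yy,np.ones(len(yy))]; w=np.ones(len(yy),bool)
for _ in range(6):
    k=np.linalg.lstsq(A[w],zz[w],rcond=None)[0]; r=zz-A@k; w=abs(r)<max(.003,1.5*np.median(abs(r[w])))
print("n",w.sum(),len(w),"lean deg",round(np.degrees(np.arctan(k[0])),2),"underside rise mm: y+30",round(1e3*(k[0]*.03+k[1]-.03),1),"y-30",round(1e3*(-k[0]*.03+k[1]-.03),1))
g=(abs(q[:,0]-c[0])<.09)&(abs(q[:,1]-c[1])<.11)&(abs(x)<.058)&(abs(y)<.078)&(abs(y)>.06)&(z>-.01)&(z<.03)
print("plate top z mm",round(1e3*np.median(z[g])+19,1))
E
python3 tilt.py
python3 -m handwheel '[{"xyz":[0.02,0,-0.004],"twist":0,"gripper":1},{"xyz":[0.04,0,-0.01],"twist":0,"gripper":1},{"xyz":[0.04,0,-0.01],"twist":0,"gripper":1}]' >/dev/null
python3 t.py 0.5045 -0.2088 0.279; python3 tilt.py
```

```text
n 111 163 lean deg -2.85 underside rise mm: y+30 2.1 y-30 5.1
plate top z mm 19.9
t 7.15 pos [ 0.5064 -0.1958  0.283 ] F [ -7.4 -17.6   8.5] T [-4.1   2.01  0.24] open 0.438 g 64.1 yaw_y -11.13 tilt 0.43
shift [-0.131  0.007  0.041]
n 100 163 lean deg -6.61 underside rise mm: y+30 1.6 y-30 8.6
plate top z mm 20.1
```

```bash

python3 -m handwheel '[{"xyz":[-0.03,0,-0.003],"twist":0,"gripper":1},{"xyz":[-0.06,0,-0.007],"twist":0,"gripper":1},{"xyz":[-0.10,0,-0.015],"twist":0,"gripper":1},{"xyz":[-0.10,0,-0.015],"twist":0,"gripper":1}]' >/dev/null
python3 t.py 0.5045 -0.2088 0.279;
python3 -m handwheel '[{"xyz":[-0.03,0,-0.008],"twist":0,"gripper":1},{"xyz":[-0.05,0,-0.014],"twist":0,"gripper":1},{"xyz":[-0.05,0,-0.014],"twist":0,"gripper":1}]' >/dev/null
python3 t.py 0.5045 -0.2088 0.279; python3 tilt.py
```

```text
t 7.6 pos [ 0.5063 -0.1995  0.283 ] F [ 0.4  3.8 -0.1] T [ 1.04 -0.05  0.01] open 0.441 g 63.0 yaw_y -10.81 tilt 0.14
shift [-0.095 -0.     0.04 ]
t 7.9 pos [ 0.5057 -0.2025  0.2837] F [ 2.7 10.3 -6.7] T [ 2.53 -0.77 -0.02] open 0.438 g 62.1 yaw_y -10.7 tilt 0.29
shift [-0.064 -0.     0.047]
n 103 165 lean deg -3.91 underside rise mm: y+30 3.4 y-30 7.5
plate top z mm 19.9
```

```bash

python3 -m handwheel '[{"xyz":[-0.03,0,-0.007],"twist":0,"gripper":1},{"xyz":[-0.06,0,-0.014],"twist":0,"gripper":1},{"xyz":[-0.06,0,-0.014],"twist":0,"gripper":1}]' >/dev/null
python3 t.py 0.5045 -0.2088 0.279;
python3 -m handwheel '[{"xyz":[-0.03,0,-0.008],"twist":0,"gripper":1},{"xyz":[-0.06,0,-0.015],"twist":0,"gripper":1},{"xyz":[-0.06,0,-0.015],"twist":0,"gripper":1}]' >/dev/null
python3 t.py 0.5045 -0.2088 0.279; python3 tilt.py
```

```text
t 8.25 pos [ 0.5045 -0.2084  0.285 ] F [ 3.  10.9 -6.3] T [ 2.58 -0.75 -0.05] open 0.437 g 62.1 yaw_y -10.7 tilt 0.31
shift [-0.005  0.001  0.06 ]
t 8.55 pos [ 0.5034 -0.2142  0.2863] F [ 3.3  9.9 -8.5] T [ 2.59 -0.87 -0.01] open 0.437 g 61.9 yaw_y -10.7 tilt 0.32
shift [0.055 0.001 0.073]
n 102 170 lean deg 1.52 underside rise mm: y+30 8.5 y-30 6.9
plate top z mm 19.8
```

```bash

python3 -m handwheel '[{"xyz":[-0.03,0,-0.008],"twist":0,"gripper":1},{"xyz":[-0.06,0,-0.016],"twist":0,"gripper":1},{"xyz":[-0.06,0,-0.016],"twist":0,"gripper":1}]' >/dev/null
python3 t.py 0.5045 -0.2088 0.279; python3 tilt.py
python3 -m handwheel '[{"xyz":[-0.03,0,-0.008],"twist":0,"gripper":1},{"xyz":[-0.06,0,-0.015],"twist":0,"gripper":1},{"xyz":[-0.06,0,-0.015],"twist":0,"gripper":1}]' >/dev/null
python3 t.py 0.5045 -0.2088 0.279; python3 tilt.py
```

```text
t 8.9 pos [ 0.5022 -0.2202  0.2876] F [  3.6   8.6 -11.6] T [ 2.39 -0.96  0.02] open 0.435 g 62.1 yaw_y -10.7 tilt 0.32
shift [0.116 0.002 0.087]
n 96 171 lean deg 3.49 underside rise mm: y+30 10.9 y-30 7.3
plate top z mm 19.7
t 9.25 pos [ 0.5009 -0.2264  0.2889] F [  2.6   7.3 -15.1] T [ 2.   -0.99 -0.04] open 0.439 g 62.7 yaw_y -10.72 tilt 0.31
shift [0.179 0.003 0.099]
n 90 188 lean deg 6.62 underside rise mm: y+30 14.1 y-30 7.1
plate top z mm 19.7
```

```bash

python3 -m handwheel '[{"xyz":[0.03,0,-0.0],"twist":0,"gripper":1},{"xyz":[0.06,0,0],"twist":0,"gripper":1},{"xyz":[0.09,0,-0.008],"twist":0,"gripper":1},{"xyz":[0.09,0,-0.008],"twist":0,"gripper":1}]' >/dev/null
python3 t.py 0.5045 -0.2088 0.279; python3 tilt.py
python3 -m handwheel '[{"xyz":[0.03,0,-0.008],"twist":0,"gripper":1},{"xyz":[0.06,0,-0.015],"twist":0,"gripper":1},{"xyz":[0.06,0,-0.015],"twist":0,"gripper":1}]' >/dev/null
python3 t.py 0.5045 -0.2088 0.279; python3 tilt.py
```

```text
t 9.7 pos [ 0.5016 -0.221   0.2907] F [  0.6  -4.3 -17. ] T [-1.46 -0.05 -0.02] open 0.436 g 63.1 yaw_y -10.9 tilt 0.14
shift [0.126 0.005 0.117]
n 98 180 lean deg 4.24 underside rise mm: y+30 14.1 y-30 9.6
plate top z mm 19.3
t 10.05 pos [ 0.5027 -0.2156  0.2927] F [ -0.7  -6.4 -14. ] T [-1.88  0.29  0.03] open 0.438 g 63.8 yaw_y -10.93 tilt 0.15
shift [0.071 0.005 0.137]
n 103 171 lean deg 1.89 underside rise mm: y+30 14.1 y-30 12.2
plate top z mm 20.0
```

```bash

python3 -m handwheel '[{"xyz":[0.03,0,-0.008],"twist":0,"gripper":1},{"xyz":[0.06,0,-0.014],"twist":0,"gripper":1},{"xyz":[0.06,0,-0.014],"twist":0,"gripper":1}]' >/dev/null
python3 t.py 0.5045 -0.2088 0.279; python3 tilt.py
python3 -m handwheel '[{"xyz":[0.03,0,-0.008],"twist":0,"gripper":1},{"xyz":[0.06,0,-0.014],"twist":0,"gripper":1},{"xyz":[0.06,0,-0.014],"twist":0,"gripper":1}]' >/dev/null
python3 t.py 0.5045 -0.2088 0.279; python3 tilt.py
```

```text
t 10.4 pos [ 0.5038 -0.21    0.2944] F [ -1.9  -6.6 -10. ] T [-1.89  0.53  0.09] open 0.438 g 64.2 yaw_y -10.95 tilt 0.15
shift [0.013 0.004 0.154]
n 111 189 lean deg -0.51 underside rise mm: y+30 13.9 y-30 14.5
plate top z mm 19.8
t 10.75 pos [ 0.5052 -0.2035  0.296 ] F [-1.8 -4.3 -5.6] T [-1.53  0.66  0.05] open 0.435 g 64.8 yaw_y -10.91 tilt 0.09
shift [-0.053  0.003  0.171]
n 118 176 lean deg -2.58 underside rise mm: y+30 14.2 y-30 16.9
plate top z mm 19.6
```

```bash

python3 -m handwheel '[{"xyz":[0.02,0,-0.006],"twist":0,"gripper":1},{"xyz":[0.03,0,-0.012],"twist":0,"gripper":1},{"xyz":[0.03,0,-0.012],"twist":0,"gripper":1}]' >/dev/null
python3 t.py; python3 tilt.py
python3 -m handwheel '[{"xyz":[-0.01,0,-0.01],"twist":0,"gripper":1},{"xyz":[-0.02,0,-0.02],"twist":0,"gripper":1},{"xyz":[-0.02,0,-0.02],"twist":0,"gripper":1}]' >/dev/null
python3 t.py; python3 tilt.py
```

```text
t 11.1 pos [ 0.506 -0.2    0.297] F [-1.1 -4.9 -9.3] T [-1.49  0.54  0.06] open 0.438 g 64.4 yaw_y -10.88 tilt 0.03
n 112 180 lean deg -4.62 underside rise mm: y+30 14.7 y-30 19.5
plate top z mm 19.8
t 11.45 pos [ 0.5063 -0.2013  0.2994] F [-0.   0.3 -4. ] T [ 0.03 -0.09  0.01] open 0.439 g 65.0 yaw_y -10.84 tilt 0.08
n 111 170 lean deg -4.36 underside rise mm: y+30 16.8 y-30 21.4
plate top z mm 19.8
```

Both pockets are free: the force is only the owl's weight and the plate still reads 19.8 mm, at rest. Next I'll lift.

```bash

python3 -m handwheel '[{"xyz":[0,0,-0.05],"twist":0,"gripper":1},{"xyz":[0,0,-0.12],"twist":0,"gripper":1},{"xyz":[0,0,-0.25],"twist":0,"gripper":1},{"xyz":[0,0,-0.4],"twist":0,"gripper":1},{"xyz":[0,0,-0.6],"twist":0,"gripper":1},{"xyz":[0,0,-0.75],"twist":0,"gripper":1},{"xyz":[0,0,-0.8],"twist":0,"gripper":1},{"xyz":[0,0,-0.8],"twist":-0.0206,"gripper":1},{"xyz":[0,0,-0.8],"twist":-0.0206,"gripper":1}]' >/dev/null
python3 t.py 0.5447 0.164 0.379
python3 - <<'E'
from h import *
a,d=bot.snapshot("scene")
cv2.imwrite("pics/c2.png",cv2.resize(a[120:280,180:380,::-1],(750,600),interpolation=3))
E
```

```text
t 12.4 pos [ 0.5057 -0.2016  0.3793] F [-0.5 -0.1 -3.8] T [0.06 0.08 0.04] open 0.436 g 65.1 yaw_y -7.09 tilt 0.04
shift [ 3.676 -0.064  0.004]
```

View pics/c2.png

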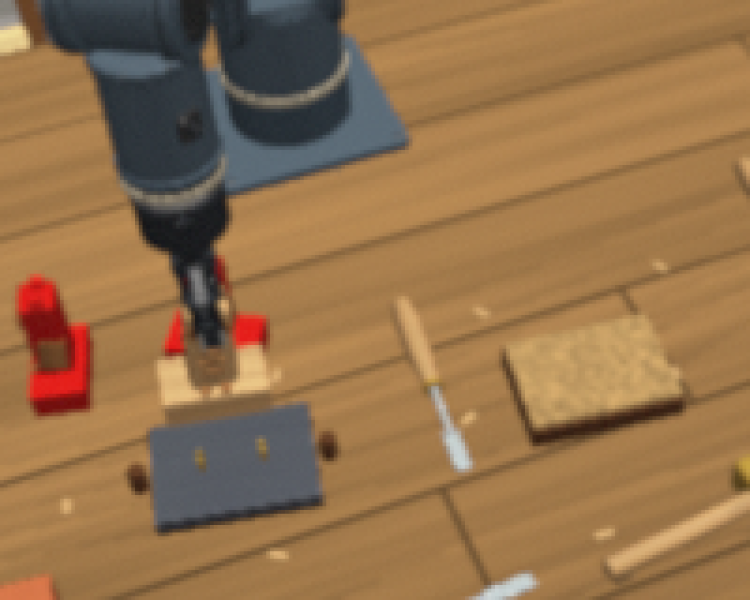

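The owl hangs free at crop (210,375), and both bare pins show on the plate at (200,458) and (262,447). The path to the stand at (595,375) is clear at this height.

```bash

python3 -m handwheel '[{"xyz":[0.08,0,0],"twist":0,"gripper":1},{"xyz":[0.22,0,0],"twist":0,"gripper":1},{"xyz":[0.42,0,0],"twist":0,"gripper":1},{"xyz":[0.67,-0.01,0],"twist":0,"gripper":1},{"xyz":[0.92,-0.016,0],"twist":0,"gripper":1}]' >/dev/null
python3 -m handwheel '[{"xyz":[0.25,0,0],"twist":0,"gripper":1},{"xyz":[0.5,0,0],"twist":0,"gripper":1},{"xyz":[0.75,-0.01,0],"twist":0,"gripper":1},{"xyz":[0.95,-0.016,0],"twist":0,"gripper":1}]' >/dev/null
python3 -m handwheel '[{"xyz":[0.25,0,0],"twist":0,"gripper":1},{"xyz":[0.5,0,0],"twist":0,"gripper":1},{"xyz":[0.75,-0.01,0],"twist":0,"gripper":1},{"xyz":[0.95,-0.016,0],"twist":0,"gripper":1}]' >/dev/null
python3 -m handwheel '[{"xyz":[0.23,0,0],"twist":0,"gripper":1},{"xyz":[0.45,0,0],"twist":0,"gripper":1},{"xyz":[0.62,0,0],"twist":0,"gripper":1},{"xyz":[0.75,0,0],"twist":0,"gripper":1},{"xyz":[0.83,-0.016,0],"twist":0,"gripper":1},{"xyz":[0.856,-0.016,0],"twist":0,"gripper":1},{"xyz":[0.856,-0.016,0],"twist":0,"gripper":1},{"xyz":[0.856,-0.016,0],"twist":0,"gripper":1}]' >/dev/null
python3 t.py 0.5447 0.164 0.379
cat > tilt2.py <<'E'
import re
s=open("tilt.py").read().split("\n")
E
python3 - <<'E'
from h import *
p,d=bot.snapshot("scene"); P=cloud("scene",d)
s=bot.get_state()
c=np.array([.5437,.1561]); a=np.radians(82.9); ey=np.array([np.cos(a),np.sin(a)]); ex=np.array([ey[1],-ey[0]])
q=P.reshape(-1,3); y=(q[:,:2]-c)@ey; x=(q[:,:2]-c)@ex; z=q[:,2]
m=(abs(y)<.08)&(abs(x)<.05)&(z>.06)&(z<.16); print(m.sum())
for lo in np.arange(-.07,.07,.01):
    k=m&(y>lo)&(y<=lo+.01)
    if k.sum()>3: print(round(lo,2),k.sum(),"z",np.round([z[k].min(),np.median(z[k]),z[k].max()],4),"x",np.round([x[k].min(),x[k].max()],3))
cv2.imwrite("pics/c3.png",cv2.resize(p[130:270,250:425,::-1],(700,560),interpolation=3))
E
```

```text
t 14.55 pos [0.5453 0.1629 0.379 ] F [ 0.1  0.3 -4. ] T [-0.02  0.01  0.04] open 0.434 g 65.0 yaw_y -7.23 tilt 0.03
shift [ 0.01  -0.007 -0.   ]
374
-0.06 14 z [0.1226 0.1315 0.1561] x [-0.026  0.027]
-0.05 57 z [0.1207 0.1493 0.1558] x [-0.029  0.03 ]
-0.04 48 z [0.1167 0.1494 0.1548] x [-0.029  0.031]
-0.03 49 z [0.1223 0.1487 0.1586] x [-0.032  0.031]
-0.02 33 z [0.1154 0.1469 0.1581] x [-0.03   0.031]
-0.01 21 z [0.1212 0.1469 0.1598] x [0.017 0.031]
0.0 30 z [0.1158 0.1434 0.1593] x [0.015 0.029]
0.01 27 z [0.1204 0.1438 0.1589] x [0.015 0.029]
0.02 25 z [0.1169 0.143  0.1488] x [-0.006  0.029]
0.03 41 z [0.1129 0.1438 0.1494] x [-0.019  0.029]
0.04 29 z [0.1148 0.1435 0.1489] x [-0.025  0.029]
```

View pics/c3.png

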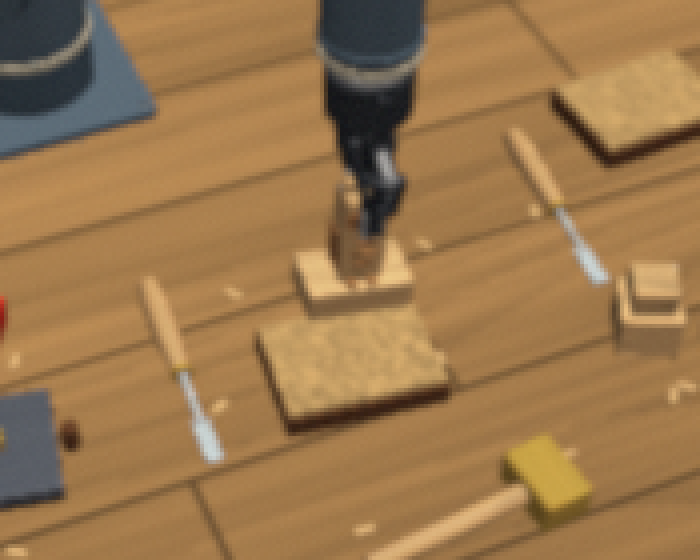

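The foot is level to about 4° and centred over the stand. Its underside is near z = 0.12. I'll lower 80 mm first, then feel for contact.

```bash

python3 -m handwheel '[{"xyz":[0,0,0.1],"twist":0,"gripper":1},{"xyz":[0,0,0.25],"twist":0,"gripper":1},{"xyz":[0,0,0.4],"twist":0,"gripper":1},{"xyz":[0,0,0.55],"twist":0,"gripper":1},{"xyz":[0,0,0.68],"twist":0,"gripper":1},{"xyz":[0,0,0.76],"twist":0,"gripper":1},{"xyz":[0,0,0.8],"twist":0,"gripper":1},{"xyz":[0,0,0.8],"twist":0,"gripper":1}]' >/dev/null
python3 t.py
python3 -m handwheel '[{"xyz":[0,0,0.01],"twist":0,"gripper":1},{"xyz":[0,0,0.02],"twist":0,"gripper":1},{"xyz":[0,0,0.03],"twist":0,"gripper":1},{"xyz":[0,0,0.04],"twist":0,"gripper":1},{"xyz":[0,0,0.05],"twist":0,"gripper":1},{"xyz":[0,0,0.05],"twist":0,"gripper":1}]' >/dev/null
python3 t.py
```

```text
t 15.4 pos [0.5452 0.1638 0.2985] F [-0.8  1.  -3.3] T [ 0.02 -0.04  0.01] open 0.435 g 64.9 yaw_y -7.16 tilt 0.04
t 16.0 pos [0.5453 0.1636 0.2951] F [-4.5 -1.   9.7] T [-0.08  0.96  0.06] open 0.438 g 66.6 yaw_y -7.17 tilt 0.06
```

```bash

python3 -m handwheel '[{"xyz":[0,0,0.01],"twist":0,"gripper":1},{"xyz":[0,0,0.02],"twist":0,"gripper":1},{"xyz":[0,0,0.02],"twist":0,"gripper":1}]' >/dev/null
python3 t.py
python3 -m handwheel '[{"xyz":[0,0,0.01],"twist":0,"gripper":1},{"xyz":[0,0,0.015],"twist":0,"gripper":1},{"xyz":[0,0,0.015],"twist":0,"gripper":1}]' >/dev/null
python3 t.py
```

```text
t 16.3 pos [0.5454 0.1628 0.2947] F [-8.9 -4.8 28.5] T [-0.46  2.35  0.22] open 0.439 g 68.8 yaw_y -7.22 tilt 0.11
t 16.6 pos [0.5453 0.1624 0.2945] F [-12.2  -6.4  44. ] T [-0.52  3.52  0.37] open 0.436 g 70.8 yaw_y -7.25 tilt 0.15
```

Contact came early and the force is 44 N, so I'll back off at once.

```bash

python3 -m handwheel '[{"xyz":[0,0,-0.015],"twist":0,"gripper":1},{"xyz":[0,0,-0.03],"twist":0,"gripper":1},{"xyz":[0,0,-0.04],"twist":0,"gripper":1},{"xyz":[0,0,-0.04],"twist":0,"gripper":1}]' >/dev/null
python3 t.py
cat > st.py <<'E'
from h import *
p,d=bot.snapshot("scene"); P=cloud("scene",d)
c=np.array([.5437,.1561]); a=np.radians(82.9); ey=np.array([np.cos(a),np.sin(a)]); ex=np.array([ey[1],-ey[0]])
q=P.reshape(-1,3); y=(q[:,:2]-c)@ey; x=(q[:,:2]-c)@ex; z=q[:,2]
m=(abs(y)<.075)&(x<.026)&(x>-.04)&(z>.05)&(z<.075)&(abs(y)>.022)
A=np.c_[x[m],y[m],np.ones(m.sum())]; zz=z[m]; w=np.ones(len(zz),bool)
for _ in range(6):
    k=np.linalg.lstsq(A[w],zz[w],rcond=None)[0]; r=zz-A@k; w=abs(r)<.003
print("n",w.sum(),len(w),"slopes deg x,y",np.round(np.degrees(k[:2]),2),"top z centre",round(k[2],4))
pts=np.c_[x,y][m][w]; r=cv2.minAreaRect(pts.astype(np.float32)*1000); print(r, pts.min(0),pts.max(0))
cv2.imwrite("pics/st%d.png"%int(bot.get_state()["time"]*100),cv2.resize(p[150:270,270:400,::-1],(650,600),interpolation=3))
E
python3 st.py; ls pics
```

```text
t 17.0 pos [0.5454 0.1635 0.295 ] F [-3.5 -2.1  9.2] T [-0.37  0.63  0.03] open 0.436 g 66.5 yaw_y -7.18 tilt 0.04
n 98 154 slopes deg x,y [ 1.25 -4.13] top z centre 0.064
((-2.673166275024414, -0.28366851806640625), (95.30973052978516, 56.21750259399414), 89.17793273925781) [-0.03114514 -0.04783604] [0.02593733 0.04770788]
c1.png
c2.png
c3.png
crop.png
scene0.png
st1705.png
top0.png
```

```bash

python3 -m handwheel '[{"xyz":[-0.015,0,0.005],"twist":0,"gripper":1},{"xyz":[-0.03,0,0.01],"twist":0,"gripper":1},{"xyz":[-0.04,0,0.014],"twist":0,"gripper":1},{"xyz":[-0.04,0,0.014],"twist":0,"gripper":1}]' >/dev/null
python3 t.py; python3 st.py
```

```text
t 17.45 pos [0.5451 0.1604 0.2939] F [-4.2  0.6 12.9] T [0.69 0.81 0.06] open 0.437 g 66.9 yaw_y -7.15 tilt 0.12
n 101 154 slopes deg x,y [ 0.84 -2.01] top z centre 0.0628
((-2.3512306213378906, -1.3694915771484375), (96.31493377685547, 55.45706558227539), 89.56282043457031) [-0.03024059 -0.04951232] [0.02517904 0.04694841]
```

Righting works: the lean went from 4.1° to 2.0°. I'll continue the same way.

```bash

python3 -m handwheel '[{"xyz":[-0.015,0,0.005],"twist":0,"gripper":1},{"xyz":[-0.03,0,0.01],"twist":0,"gripper":1},{"xyz":[-0.04,0,0.013],"twist":0,"gripper":1},{"xyz":[-0.04,0,0.013],"twist":0,"gripper":1}]' >/dev/null
python3 t.py; python3 st.py
```

```text
t 17.9 pos [0.5446 0.1565 0.2924] F [-2.  -0.   9.1] T [0.72 0.58 0.07] open 0.439 g 66.5 yaw_y -7.14 tilt 0.11
n 93 150 slopes deg x,y [ 0.55 -1.19] top z centre 0.0618
((-0.4198341369628906, -0.27550506591796875), (53.93524932861328, 96.35690307617188), 2.7106564044952393) [-0.02956508 -0.04918275] [0.02529579 0.04690782]
```

```bash

python3 -m handwheel '[{"xyz":[-0.01,0,0.005],"twist":0,"gripper":1},{"xyz":[-0.015,0,0.008],"twist":0,"gripper":1},{"xyz":[-0.015,0,0.008],"twist":0,"gripper":1}]' >/dev/null
python3 t.py; python3 st.py
python3 -m handwheel '[{"xyz":[0,0,0],"twist":0,"gripper":0},{"xyz":[0,0,0],"twist":0,"gripper":-0.3},{"xyz":[0,0,0],"twist":0,"gripper":-0.6},{"xyz":[0,0,0],"twist":0,"gripper":-1},{"xyz":[0,0,0],"twist":0,"gripper":-1},{"xyz":[0,0,0],"twist":0,"gripper":-1},{"xyz":[0,0,0],"twist":0,"gripper":-1},{"xyz":[0,0,0],"twist":0,"gripper":-1}]' >/dev/null
python3 t.py; python3 st.py
```

```text
t 18.25 pos [0.5443 0.155  0.2918] F [-3.3 -0.2 11.5] T [0.71 0.69 0.09] open 0.436 g 66.8 yaw_y -7.13 tilt 0.11
n 101 148 slopes deg x,y [-0.27 -0.18] top z centre 0.0603
((-0.9209976196289062, -1.9172782897949219), (96.58555603027344, 53.24603271484375), 89.64893341064453) [-0.02769839 -0.05028629] [0.02590135 0.04635576]
t 19.1 pos [0.5441 0.1544 0.2909] F [-0.2 -0.1 -0.3] T [-0.01  0.03  0.01] open 1.0 g 0.0 yaw_y -7.16 tilt 0.0
n 107 146 slopes deg x,y [0.58 0.29] top z centre 0.0607
((-2.180706024169922, -2.2360267639160156), (95.47199249267578, 56.549407958984375), 89.62777709960938) [-0.03073898 -0.05014275] [0.0258545  0.04553287]
```

It's upright, centred to about 2 mm and released. I'll retreat straight up and take a last look.

```bash

python3 -m handwheel '[{"xyz":[0,0,-0.05],"twist":0,"gripper":-1},{"xyz":[0,0,-0.15],"twist":0,"gripper":-1},{"xyz":[0,0,-0.35],"twist":0,"gripper":-1},{"xyz":[0,0,-0.6],"twist":0,"gripper":-1},{"xyz":[0,0,-0.85],"twist":0,"gripper":-1},{"xyz":[0,0,-1],"twist":0,"gripper":-1},{"xyz":[0,0,-1],"twist":0,"gripper":-1},{"xyz":[0,0,-1],"twist":0,"gripper":-1}]' >/dev/null
python3 t.py; python3 st.py; python3 - <<'E'
from h import *
p,_=bot.snapshot("scene"); cv2.imwrite("pics/end.png",p[...,::-1])
E
```

```text
t 19.95 pos [0.5439 0.1544 0.3912] F [ 0.   0.9 -0.5] T [-0.04  0.02 -0.01] open 1.003 g 0.0 yaw_y -7.15 tilt 0.04
n 110 158 slopes deg x,y [0.58 0.12] top z centre 0.0604
((-2.5235252380371094, -2.3701438903808594), (96.27445983886719, 56.66987609863281), 89.75357055664062) [-0.0306703 -0.0506288] [0.02598719 0.04568923]
```

View pics/end.png

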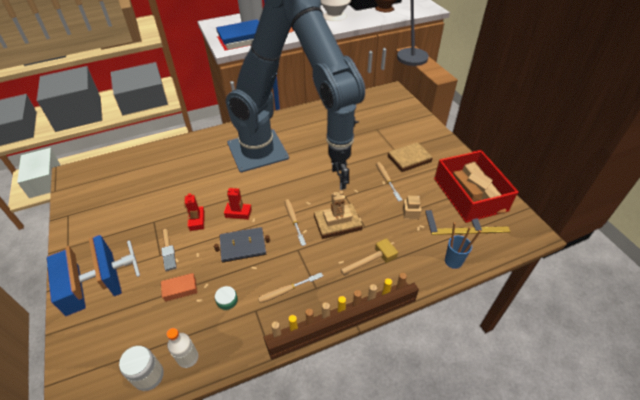

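The owl stands upright on the cork at (338,212) with the gripper clear above it. The plate lies in place at (242,243) and the bystanders haven't moved.

```bash
python3 -c "
from cell import bot; print(bot.job_done())"
```

```text
the job is handed in; nothing more can be done
None
```

I rocked the owl free of both pins with the plate still on its rest, set it upright and square on the nearer cork stand about 3 mm off centre, and handed the job in; the verdict was not shown.

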